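# Lay a wax block down and set it against the flip stop

### The job

Set the blue wax block up on the sawing board for its next slice. Tip it over by pushing so that it lies on its broad side with its length along the fence, flip the yellow stop over from its parked position until it hangs fully down in front of the fence, and push the block home, flat against the fence with its end against the stop. Only push things: do not pick the block up, do not shift the stop's setting along the fence, and leave the gauge, the loupe and the ring box where they are.

Things in the scene. Friction and masses are not known exactly. Their poses are not given: they have to be found in the camera images.
- saw_board: Beech sawing board on the work surface, fixed, 96 mm (x) by 220 mm (y), its top (the bed) 16 mm above the origin. Origin: centre of its underside; x from its open front edge to the fence at the rear, y along the fence, z up. A 2 mm saw kerf crosses bed and fence at y = -36 mm
- fence_face (a point): Foot of the fence's front face, which the block goes against, half-way along the board (x = 26, y = 0, z = 16 mm in the board's frame); axes as the board's. The fence is an aluminium bar 22 mm high above the bed and 22 mm thick, along the whole rear of the board. The stop's dark carriage with a brass thumbscrew sits on it, right (-y) of its middle
- wax_centre (a point): Centre of the loose blue wax block, 52 (its y) x 38 (x) x 26 mm (z), 0.04 to 0.09 kg. It starts standing on its 38 x 26 end on the +y half of the bed: its y axis points down, its z axis along the board's +y within 0.25 rad. Pushed near the top along the fence it pivots on its lower edge and falls over; lying on its broad side its centre is 13 mm above the bed
- stop_face (a point): Point on the face of the yellow flip stop that the block's end goes against. The face looks along the board's +y; the stop is 12 mm thick behind it. With the stop down this point is 15 mm above the bed and 16 mm in front of the fence face, and the stop's nose ends 3 mm above the bed
- stop_pivot (a point): Centre of the flip stop's pivot pin (along the board's y), 35 mm above the bed, 11 mm behind the fence face. The stop is a right-angled elbow, 12 mm wide. Parked, its elbow sticks out 31 mm behind the pin, 18 mm above it, and its top is about 47 mm above the pin. The carriage tops out 5 mm above the pin and is clamped by friction: it slips along the fence above about 35 N
- flip_stop (a joint): Turn of the flip stop about its pin: 0 = fully down in front of the fence, 2.4 rad = parked, leaning back behind the fence, where it starts. It turns almost freely, without a spring. Pushed at its elbow from behind towards the board's -x it passes its balance point at about 1.9 rad and then falls by itself to 0, if nothing is under it
- slide_gauge: Brass slide gauge lying in front of the board, loose, 39 x 125 x 9 mm, length along its y; origin at the centre of its underside. To be left alone
- loupe: Small folding loupe lying beside the board's left end, loose, 22 x 33 x 12 mm; origin at the centre of its underside. To be left alone
- ring_box_centre (a point): Centre of the closed dark red ring box standing to the right behind the board, loose, 61 x 52 x 41 mm high. To be left alone
Mind the look-alikes: they are no part of the job. There is more than one size of the part that bears wax_centre; the job needs the middle-sized.

How it is judged:
By the outcome, as a careful person would: the job done as asked, in the order asked, and still so for the second after the job is handed in, with the robot touching nothing.
It also fails if it takes over 67 s, if anything falls off the work surface, if the arm or the gripper's body presses on something with over 40 N, if the wrist force passes 120 N, or if a joint passes its speed limit or range.

### The arm

A 6-joint arm with a two-finger parallel gripper is mounted at the origin on a cart in front of the work surface, level with it; the furniture and walls round the work are solid. World frame = base frame: x ahead of the robot, y to its left, z up, the work surface at z = 0. Lengths are in m, angles in rad, forces in N, time in s.
With the tool pointing down it reaches from about 0.275 to 0.875 m from the base axis. Payload 12.5 kg.
Tool frame: the origin (TCP) lies between the finger pads; the fingertips stand 19 mm ahead of it and the grasp point (between the pads) is the TCP (ctrl.tip_reach is the distance from the TCP to the fingertips, in m); z points along the fingers, y is the line along which they close (so a half turn about z gives the same grasp; the last joint's range is limited). The gripper opens to 85 mm and grips with 20 to 120 N. Pads are 22 mm wide; open, the fingers measure 114 mm over their backs; the gripper's body (76 mm by 85 mm) begins 54 mm behind the grasp point. The pads swing forward as they close: fully open they stand 13 mm farther back than shut.
Start: joints at [-1.191, 0.351, 1.652, -0, 1.139, -0.085], TCP at [0.247, -0.492, 0.25] pointing down, gripper open.
Joint ranges: [-2.75, 2.75], [-0.79, 2.1], [0.01, 2.65], [-1.57, 4.71], [0.07, 3.14], [-2.87, 2.87]. Speed limits (rad/s): [2.22, 2.22, 2.79, 3.14, 3.14, 3.14].

### API

Orientations are given as a unit quaternion [x, y, z, w].
In Python, from plant import telemetry, cams, job, models, ctrl gives the robot as it stands.
- The arm moves only by the tool send_rows, never from a script. Its argument "rows" is a list of rows, each an object of numbers: "jaw": the finger opening in mm, from 0 to 85.4; "dx", "dy", "dz": the shift along the tool's x, y, z in mm; "rx", "ry", "rz": the turn, a rotation vector about the tool's x, y, z in degrees. In form: [{"jaw": .., "dx": .., "dy": .., "dz": .., "rx": .., "ry": .., "rz": ..}, ...]. A call has 1 to 5 rows; each row shifts and turns the commanded pose from where the row before left it, along the tool's axes as they then stand; what a row does not reach is not made up. A row lasts 1/12 s, in which the tool goes at most 41.7 mm and 7.16 degrees, less where a joint would pass 70% of its speed; a pose out of reach is approached as far as the arm can. A call is refused whole if a number of a shift passes 41.7 or a number of a turn 7.16, either way. A call with a gripper value outside its range is refused whole. The fingers move at their own pace and stop on an object; the grip force is fixed at half the most. Time passes only in rows, so rows that do not move let the fingers close. It gives the time, the measured TCP pose, the force, the opening and the grip force at its end, in the units of the state.
- telemetry.state(): the state, without advancing time (a new reading comes with each control period).
- cams.get_image(name): name is "side" or "top" or "wrist"; returns a dict with "img" (480x640x3 uint8, red, green, blue), "fx", "fy", "cx", "cy" (pixels), "camera_from_world" (4x4, takes a point from world to camera coordinates). Camera axes: x right, y down, z forward; pixel columns grow to the right and rows downward; lengths in m; the calibration is good to about 2 mm. A picture is of the moment at which its call begins. There is no depth.
- job.close_job(): hands the job in; it is judged then, once.
Trained networks look in the newest picture that a camera, given by its name, has taken for a name from the list of things; names that differ only in an ending like _2 or _b are one class to them, and where a whole thing is asked for, a point or a joint stands for the part that bears it (a point fixed in the world has none). Each returns a list of dicts, best first, with "conf" (0 to 1); they miss things now and then, are a little off and sometimes report something else, mostly with a low value. They report only what shows in the picture. A call takes as long as a camera call. They do not tell look-alikes from the thing itself.
- models.recognise(camera, query): "point" ([column, row] as shares, 0 to 1, of the picture: columns of its width, rows of its height, amid what is visible of it).
- models.outline_of(camera, query): "pixels" (480x640 bool, what is visible of it) and "point" ([column, row] as shares, 0 to 1, of the picture: columns of its width, rows of its height, amid what is visible of it).
The state is a dict: "time_s": time; "q": joint angles; "dq": joint speeds; "joint_torque": joint torques, N m; "position": TCP position; "orientation": TCP orientation; "wrist_force": force on the tool from outside, world axes, zero at the start; "ft_torque": the same for the moment, N m; "gripper_width": finger opening in m; "grip_force": force on a finger pad.
Only numpy, scipy, OpenCV 4.12 (cv2) and the standard library are available. Lean on these libraries where they do the work, as an engineer would, in place of code of your own. Each camera call takes 0.05 s, during which the arm holds its last target. There are 200 camera calls.

## Working session

There is one attempt and no reset: what is moved stays moved. The work goes in short steps, Python scripts to look and compute and a tool call to move; the robot and the scene stay as the last step left them, time stands still between calls to the robot, and variables do not carry over. Pictures are saved under pics/ and viewed, at most 10 in all, crops included, and the job is handed in when it is done.

Besides the shell and the picture viewer there is one more tool, called as name([rows], argument=value, ...), one row to a line, values as JSON. send_rows: Moves the arm, as the interface text tells. Its arguments: {"type":"object","properties":{"rows":{"type":"array"}},"required":["rows"]}

```bash
ls; mkdir -p pics; cat > h.py <<'E'
import numpy as np, cv2
from plant import telemetry, cams, job, models, ctrl
def snap(n,f=None):
    d=cams.get_image(n)
    if f: cv2.imwrite('pics/'+f,d['img'][:,:,::-1])
    return d
def proj(d,p):
    c=d['camera_from_world']@np.r_[p,1.]
    return np.array([d['fx']*c[0]/c[2]+d['cx'],d['fy']*c[1]/c[2]+d['cy']])
def back(d,uv,z):
    T=np.linalg.inv(d['camera_from_world']);r=T[:3,:3]@np.array([(uv[0]-d['cx'])/d['fx'],(uv[1]-d['cy'])/d['fy'],1])
    o=T[:3,3];return o+r*(z-o[2])/r[2]
E
python3 - <<'E'
from h import *
s=telemetry.state();print(s['time_s'],s['position'],s['orientation'])
ds={n:snap(n,n+'0.png') for n in('side','top')}
for n,d in ds.items():
    T=np.linalg.inv(d['camera_from_world']);print(n,T[:3,3].round(3),T[:3,2].round(3),d['fx'])
    for q in ['saw_board','fence_face','wax_centre','stop_face','stop_pivot','flip_stop','slide_gauge','loupe','ring_box_centre']:
        print(n,q,[((np.array(r['point'])*[640,480]).round(0).tolist(),round(r['conf'],2),back(d,np.array(r['point'])*[640,480],0.016).round(3).tolist()) for r in models.recognise(n,q)])
E
```

```text
pics
0.0 [ 0.24642969 -0.49135297  0.24975542] [ 9.73118803e-01  2.30302929e-01 -8.27767163e-05 -5.90586198e-04]
side [ 0.399 -1.117  0.427] [ 0.115  0.919 -0.377] 577.4431466414463
side saw_board [([290.0, 267.0], 0.85, [0.468, -0.242, 0.016])]
side fence_face [([289.0, 264.0], 0.64, [0.468, -0.231, 0.016])]
side wax_centre [([234.0, 213.0], 0.96, [0.377, 0.043, 0.016]), ([263.0, 228.0], 0.93, [0.432, -0.058, 0.016]), ([345.0, 307.0], 0.92, [0.535, -0.392, 0.016]), ([241.0, 275.0], 0.52, [0.388, -0.262, 0.016])]
side stop_face [([312.0, 242.0], 0.91, [0.518, -0.141, 0.016]), ([289.0, 269.0], 0.74, [0.466, -0.252, 0.016]), ([310.0, 252.0], 0.49, [0.509, -0.188, 0.016])]
side stop_pivot [([310.0, 251.0], 0.85, [0.511, -0.183, 0.016]), ([311.0, 241.0], 0.65, [0.517, -0.138, 0.016])]
side flip_stop [([309.0, 242.0], 0.56, [0.514, -0.141, 0.016])]
side slide_gauge [([244.0, 270.0], 0.67, [0.392, -0.242, 0.016]), ([261.0, 228.0], 0.36, [0.429, -0.058, 0.016])]
side loupe []
side ring_box_centre [([392.0, 284.0], 0.57, [0.621, -0.331, 0.016])]
top [ 0.407 -0.196  1.208] [ 0.084 -0.005 -0.996] 609.7928656039512
top saw_board [([331.0, 266.0], 0.71, [0.463, -0.23, 0.016])]
top fence_face [([325.0, 269.0], 0.66, [0.458, -0.219, 0.016])]
top wax_centre [([284.0, 281.0], 0.62, [0.435, -0.139, 0.016]), ([218.0, 311.0], 0.57, [0.378, -0.009, 0.016]), ([412.0, 229.0], 0.53, [0.534, -0.39, 0.016]), ([355.0, 244.0], 0.52, [0.506, -0.278, 0.016])]
top stop_face []
top stop_pivot [([351.0, 249.0], 0.92, [0.496, -0.271, 0.016])]
top flip_stop [([356.0, 244.0], 0.46, [0.506, -0.279, 0.016])]
top slide_gauge [([321.0, 305.0], 0.69, [0.387, -0.21, 0.016]), ([249.0, 278.0], 0.61, [0.442, -0.07, 0.016])]
top loupe [([252.0, 277.0], 0.52, [0.444, -0.075, 0.016])]
top ring_box_centre [([380.0, 185.0], 0.72, [0.622, -0.33, 0.016])]
```

```bash
python3 - <<'E'
import cv2
a=cv2.imread('pics/top0.png')[140:340,190:450];b=cv2.imread('pics/side0.png')[170:350,200:430]
cv2.imwrite('pics/top0c.png',cv2.resize(a,None,fx=3,fy=3,interpolation=cv2.INTER_CUBIC))
cv2.imwrite('pics/side0c.png',cv2.resize(b,None,fx=3.3,fy=3.3,interpolation=cv2.INTER_CUBIC))
E
```

```text
(no output)
```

View pics/top0c.png

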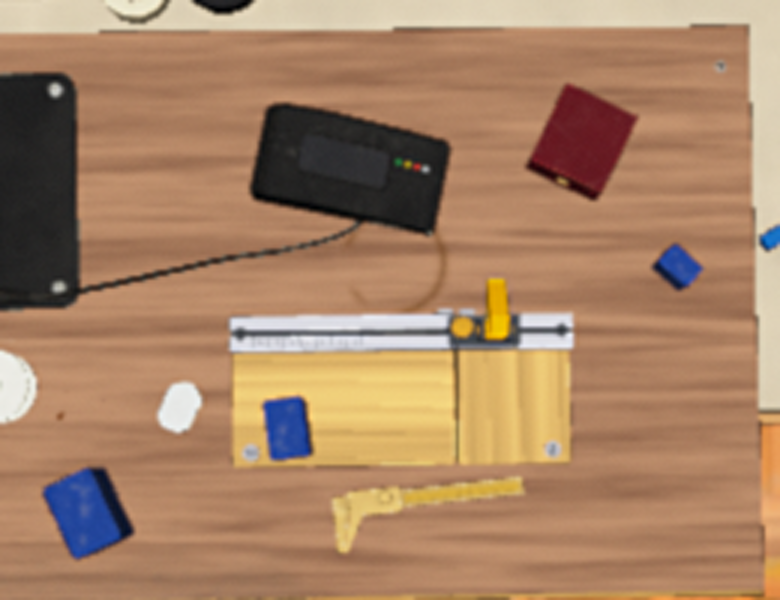

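View pics/side0c.png

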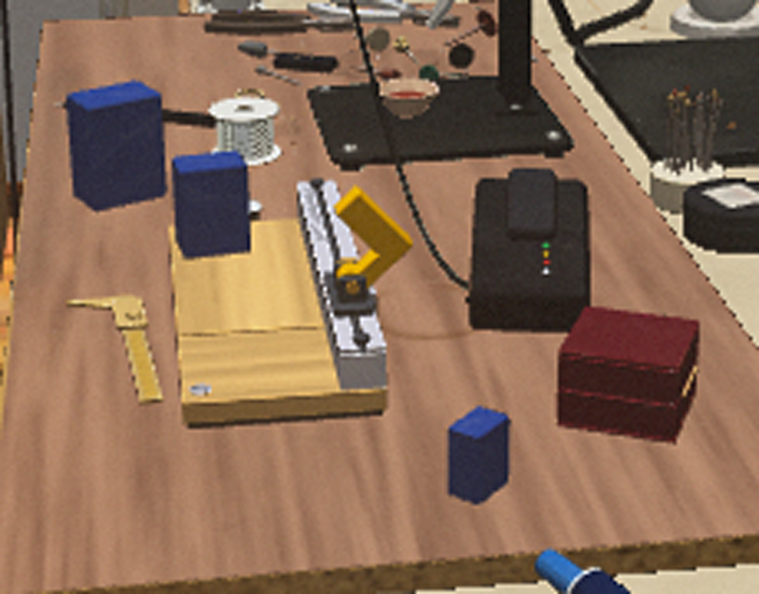

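The blue blocks in the top image are: the large one at about (218,311), front left and off the board; the one at about (286,283), on the +y half of the bed; and the small one at about (412,229), right of the board. The one on the bed is middle-sized and stands on its end, so it is the one meant; the side crop confirms this. The stop is yellow, parked at (355,243). The kerf is at column 342.

```bash
python3 - <<'E'
from h import *
d=snap('top');s=snap('side')
c=lambda x,y:(x/3+190,y/3+140)
for n,p,z in [('bedFL',(234,466),.016),('bedFR',(570,461),.016),('fenceTopRL',(231,319),.038),('fenceTopRR',(573,314),.038),('fenceTopFL',(231,350),.038),('fenceTopFR',(573,346),.038),
 ('stopL',(487,280),.09),('stopR',(507,280),.09),('knob',(462,327),.056),('kerf',(457,462),.016)]:
    print(n,back(d,c(*p),z).round(4))
for cam,dd in(('top',d),('side',s)):
  for r in models.outline_of(cam,'wax_centre')[:4]:
    m=r['pixels'];q=cv2.minAreaRect(np.argwhere(m)[:,::-1].astype(np.float32));print(cam,r['conf'],m.sum(),q)
    if cam=='top':print([back(dd,p,.068).round(4).tolist() for p in cv2.boxPoints(q)])
h=cv2.cvtColor(d['img'],cv2.COLOR_RGB2HSV)
m=cv2.inRange(h,(100,150,130),(130,255,255));
n,l,st,ce=cv2.connectedComponentsWithStats(m)
for i in range(1,n):
    if st[i,4]>60:
        q=cv2.minAreaRect(np.argwhere(l==i)[:,::-1].astype(np.float32));print(ce[i],st[i],q,[back(d,p,.068).round(4).tolist() for p in cv2.boxPoints(q)])
w=cams.get_image('wrist');T=np.linalg.inv(w['camera_from_world']);print(T.round(3),w['fx'],ctrl.tip_reach)
from scipy.spatial.transform import Rotation as R
st=telemetry.state();print(R.from_quat(st['orientation']).as_matrix().round(3))
E
```

```text
bedFL [ 0.407  -0.1068  0.016 ]
bedFR [ 0.4078 -0.325   0.016 ]
fenceTopRL [ 0.501  -0.1069  0.038 ]
fenceTopRR [ 0.5018 -0.3264  0.038 ]
fenceTopFL [ 0.4811 -0.1069  0.038 ]
fenceTopFR [ 0.4812 -0.326   0.038 ]
stopL [ 0.5191 -0.2682  0.09  ]
stopR [ 0.519  -0.2805  0.09  ]
knob [ 0.4929 -0.2541  0.056 ]
kerf [ 0.408  -0.2516  0.016 ]
top 0.67 138 ((415.25006103515625, 228.25003051757812), (12.020814895629883, 11.31370735168457), 45.0)
[[0.5303, -0.3727, 0.068], [0.5453, -0.3881, 0.068], [0.529, -0.4037, 0.068], [0.5141, -0.3883, 0.068]]
top 0.63 310 ((285.5461730957031, 282.3692321777344), (20.961870193481445, 15.628376007080078), 82.87498474121094)
[[0.4485, -0.1267, 0.068], [0.4518, -0.1557, 0.068], [0.413, -0.1603, 0.068], [0.4098, -0.1314, 0.068]]
top 0.57 596 ((219.30003356933594, 310.10003662109375), (27.280029296875, 22.807893753051758), 63.43495178222656)
[[0.3942, 0.0102, 0.068], [0.4127, -0.0277, 0.068], [0.3673, -0.0504, 0.068], [0.3489, -0.0126, 0.068]]
side 0.82 675 ((263.5, 231.0), (30.0, 23.0), 90.0)
side 0.73 465 ((344.0, 307.5), (29.0, 18.0), 90.0)
side 0.62 1002 (
[... 673 characters left out ...]
4] [278 273  15  20 223] ((285.0699768066406, 282.489990234375), (18.52619743347168, 11.87939453125), 81.8698959350586) [[0.4462, -0.1293, 0.068], [0.4491, -0.1513, 0.068], [0.4149, -0.1559, 0.068], [0.412, -0.134, 0.068]]
[216.85037406 310.94513716] [205 297  25  29 401] ((216.6000213623047, 310.70001220703125), (25.043960571289062, 16.54690170288086), 63.43495178222656) [[0.3938, 0.0091, 0.068], [0.4072, -0.0184, 0.068], [0.3656, -0.0393, 0.068], [0.3522, -0.0118, 0.068]]
[[ 0.448 -0.844 -0.294  0.322]
 [-0.894 -0.423 -0.146 -0.454]
 [-0.001  0.328 -0.945  0.374]
 [ 0.     0.     0.     1.   ]] 384.5584369900858 0.019
[[ 0.894  0.448  0.   ]
 [ 0.448 -0.894  0.   ]
 [ 0.     0.    -1.   ]]
```

View pics/side0.png

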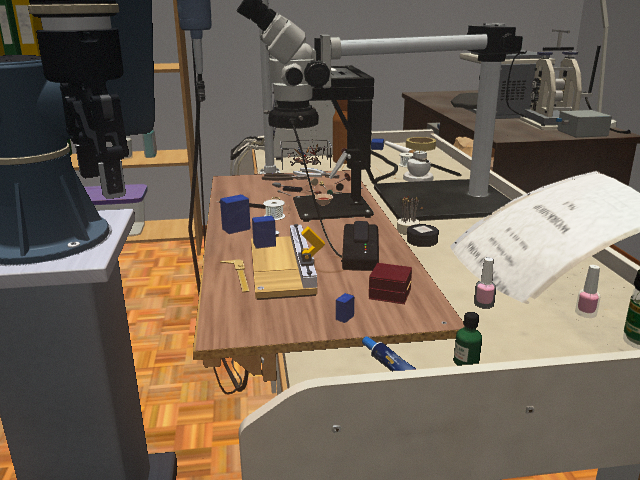

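The side picture shows a stereo microscope on a boom at about (295,100) beyond the board's left end. I'll check in the top view where it hangs.

View pics/top0.png

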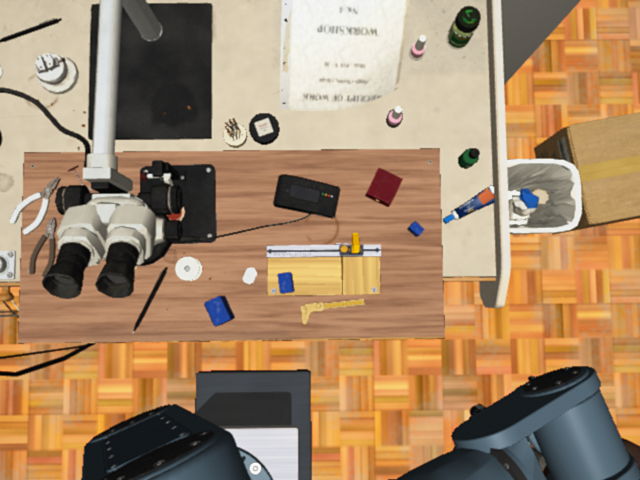

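The microscope hangs at columns 60–180, clear of the work at columns 265–385. Next I turn the tool to match the block's yaw (about 8°), close the fingers and go over the board.

send_rows([
  {"jaw":0,"rz":6.3},
  {"jaw":0,"rz":6.3},
  {"jaw":0,"rz":6.3},
  {"jaw":0,"dx":19,"dy":-30},
  {"jaw":0,"dx":19,"dy":-30},
])

```text
invalid input at $.rows[0]: expected keys jaw, dx, dy, dz, rx, ry, rz
```

send_rows([
  {"jaw":0,"dx":19,"dy":-30},
  {"jaw":0,"dx":19,"dy":-30},
  {"jaw":0,"dx":19,"dy":-30},
  {"jaw":0,"dx":19,"dy":-30},
  {"jaw":0,"dx":19,"dy":-30},
])

```text
invalid input at $.rows[0]: expected keys jaw, dx, dy, dz, rx, ry, rz
```

```bash
cat >> h.py <<'E'
from scipy.spatial.transform import Rotation as R
def st():
    s=telemetry.state();r=R.from_quat(s['orientation']).as_matrix()
    print('t',round(s['time_s'],2),'pos',(s['position']*1000).round(1),'az',np.degrees(np.arctan2(r[1,0],r[0,0])).round(2),'tz',r[:,2].round(3),'F',np.round(s['wrist_force'],1),'w',round(s['gripper_width']*1000,1))
    return s,r
def togo(x,y,z):
    s,r=st();print('tool shift mm',(r.T@(np.array([x,y,z])-s['position'])*1000).round(1))
E
python3 - <<'E'
from h import *
togo(.425,-.102,.2)
d=snap('wrist','w1.png')
for q in ['wax_centre','stop_pivot','saw_board']:
    for r in models.recognise('wrist',q): print(q,r['conf'],np.array(r['point'])*[640,480])
E
```

```text
t 1.25 pos [ 246.5 -491.6  250.3] az 26.63 tz [ 0.  0. -1.] F [-0.1  0.2 -0.4] w 85.3
tool shift mm [ 334.2 -268.3   50.3]
```

View pics/w1.png

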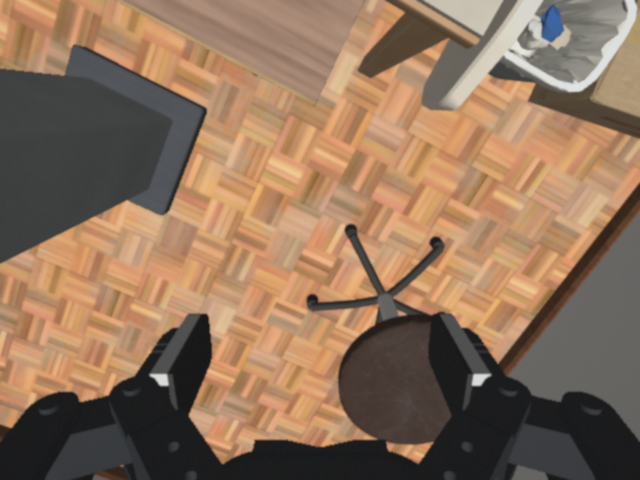

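The calls were refused because every row needs all its keys. The picture is still from the start pose, with the floor below and the open fingers at (190,370) and (455,370). I'll send the moves again with all the keys.

send_rows([
  {"jaw":0,"dx":0,"dy":0,"dz":0,"rx":0,"ry":0,"rz":6.3},
  {"jaw":0,"dx":0,"dy":0,"dz":0,"rx":0,"ry":0,"rz":6.3},
  {"jaw":0,"dx":0,"dy":0,"dz":0,"rx":0,"ry":0,"rz":6.3},
  {"jaw":0,"dx":19,"dy":-30,"dz":0,"rx":0,"ry":0,"rz":0},
  {"jaw":0,"dx":19,"dy":-30,"dz":0,"rx":0,"ry":0,"rz":0},
])

```text
time_s: 1.87
position: [0.2759, -0.4269, 0.25]
orientation: [0.998, 0.066, -0.0, -0.0]
wrist_force: [1.4, -0.2, -0.2]
gripper_width: 0.0259
grip_force: 0.0
```

send_rows([
  {"jaw":0,"dx":19,"dy":-30,"dz":0,"rx":0,"ry":0,"rz":0},
  {"jaw":0,"dx":19,"dy":-30,"dz":0,"rx":0,"ry":0,"rz":0},
  {"jaw":0,"dx":19,"dy":-30,"dz":0,"rx":0,"ry":0,"rz":0},
  {"jaw":0,"dx":19,"dy":-30,"dz":0,"rx":0,"ry":0,"rz":0},
  {"jaw":0,"dx":19,"dy":-30,"dz":0,"rx":0,"ry":0,"rz":0},
])

```text
time_s: 2.28
position: [0.3504, -0.2641, 0.2505]
orientation: [0.998, 0.067, 0.0, 0.0]
wrist_force: [1.4, 0.1, 0.1]
gripper_width: 0.0004
grip_force: 0.0
```

```bash
python3 - <<'E'
from h import *
togo(.425,-.102,.2)
d=snap('wrist','w2.png')
for q in ['wax_centre','stop_pivot','saw_board']:
    for r in models.recognise('wrist',q): print(q,r['conf'],np.array(r['point'])*[640,480])
E
```

```text
t 2.28 pos [ 350.4 -264.1  250.5] az 7.71 tz [ 0. -0. -1.] F [1.4 0.1 0.1] w 0.4
tool shift mm [  95.6 -150.6   50.4]
wax_centre 0.85 [ 32.704 132.48 ]
wax_centre 0.83 [505.92    8.592]
wax_centre 0.73 [291.904  60.72 ]
wax_centre 0.64 [180.224  87.888]
stop_pivot 0.65 [352.576  21.888]
saw_board 0.83 [290.816  61.2  ]
```

View pics/w2.png

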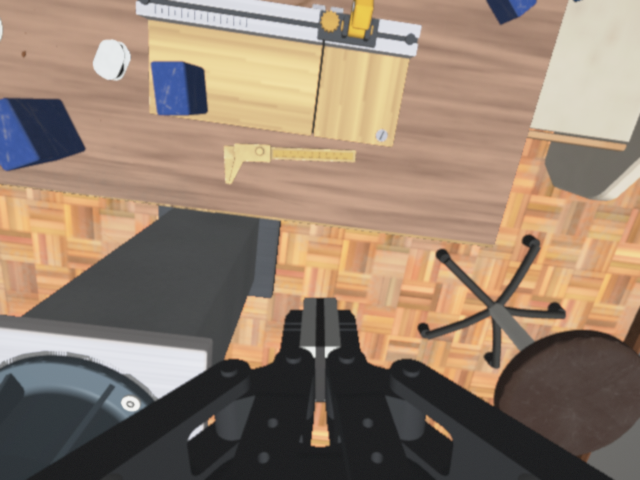

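The wrist view shows the board from (149,113) to (395,145) at its front, the block's top face at about (172,88), the kerf at (315,133), the stop at (362,20) and the gauge at (290,155). I'll read positions off it.

```bash
python3 - <<'E'
from h import *
d=cams.get_image('wrist')
for n,p,z in [('bedFL',(149,114),.016),('bedFR',(395,146),.016),('kerf',(313,133),.016),('fenceTopFL',(137,16),.038),('fenceTopFR',(417,56),.038)]: print(n,back(d,p,z).round(4))
h=cv2.cvtColor(d['img'],cv2.COLOR_RGB2HSV)[40:130,140:215]
print(h[48,10:70:5].tolist())
big=cv2.resize(d['img'][40:130,140:220],None,fx=6,fy=6,interpolation=cv2.INTER_CUBIC)[:,:,::-1]
big2=cv2.resize(d['img'][0:60,310:390],None,fx=6,fy=6,interpolation=cv2.INTER_CUBIC)[:,:,::-1]
cv2.imwrite('pics/w2c.png',np.vstack([np.pad(big,((0,0),(0,0),(0,0))),big2])[:, :][:900:1] if 0 else np.hstack([cv2.resize(big,(400,450)),cv2.resize(big2,(400,300+150))]))
E
```

```text
bedFL [ 0.4044 -0.1046  0.016 ]
bedFR [ 0.4068 -0.3264  0.016 ]
kerf [ 0.4081 -0.251   0.016 ]
fenceTopFL [ 0.4778 -0.1052  0.038 ]
fenceTopFR [ 0.4796 -0.3253  0.038 ]
[[19, 92, 218], [112, 153, 160], [112, 143, 166], [113, 106, 168], [111, 154, 164], [111, 154, 161], [112, 145, 164], [112, 144, 115], [111, 131, 64], [111, 124, 66], [110, 131, 66], [18, 89, 200]]
```

View pics/w2c.png

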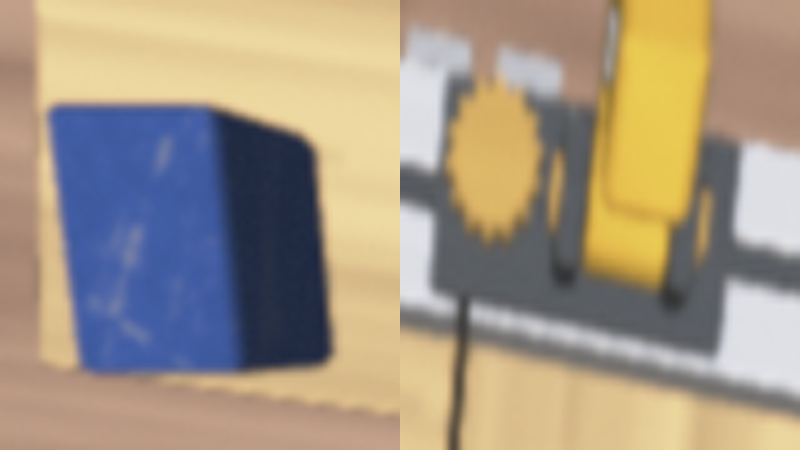

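The enlarged crop confirms it: the block on the bed, standing on end, with its top corners at (150,61), (182,61), (189,114) and (157,114). The stop's arm, between its carriage lugs, spans (348,35) to (364,37).

```bash
python3 - <<'E'
from h import *
d=cams.get_image('wrist')
P=[back(d,p,.068)[:2] for p in [(150,61),(182.4,61),(188.6,114),(157,114)]]
P=np.array(P);print((P*1000).round(1).tolist(),'c',P.mean(0).round(4));e=P[0]+P[1]-P[2]-P[3];print('yaw x-axis',np.degrees(np.arctan2(e[1],e[0])),np.linalg.norm(e)/2)
for p in [(348,35),(364.4,37)]: print([back(d,p,z).round(4).tolist() for z in(.05,.06)])
a=-np.degrees(np.arctan2(P[0,0]-P[1,0],P[0,1]-P[1,1]));print(a)
togo(.4245,-.100,.2)
E
```

```text
[[445.8, -128.2], [449.0, -151.5], [412.7, -156.9], [409.4, -133.1]] c [ 0.4292 -0.1424]
yaw x-axis 8.02868288455846 0.03671295936811012
[[0.4847, -0.2689, 0.05], [0.4832, -0.2685, 0.06]]
[[0.4851, -0.2814, 0.05], [0.4835, -0.2806, 0.06]]
7.732209895029639
t 2.58 pos [ 350.  -266.3  250.4] az 7.71 tz [ 0. -0. -1.] F [-0.  -0.4  0.1] w -0.2
tool shift mm [  96.2 -154.8   50.3]
```

send_rows([
  {"jaw":0,"dx":19,"dy":-30,"dz":0,"rx":0,"ry":0,"rz":0},
  {"jaw":0,"dx":19,"dy":-30,"dz":0,"rx":0,"ry":0,"rz":0},
  {"jaw":0,"dx":19,"dy":-30,"dz":0,"rx":0,"ry":0,"rz":0},
  {"jaw":0,"dx":19,"dy":-30,"dz":0,"rx":0,"ry":0,"rz":0},
  {"jaw":0,"dx":19,"dy":-30,"dz":0,"rx":0,"ry":0,"rz":0},
])

```text
time_s: 3.0
position: [0.4245, -0.1038, 0.2503]
orientation: [0.998, 0.066, 0.0, 0.0]
wrist_force: [-0.0, -1.5, 0.5]
gripper_width: 0.0001
grip_force: 0.0
```

send_rows([
  {"jaw":0,"dx":0,"dy":0,"dz":36,"rx":0,"ry":0,"rz":0},
  {"jaw":0,"dx":0,"dy":0,"dz":36,"rx":0,"ry":0,"rz":0},
  {"jaw":0,"dx":0,"dy":0,"dz":36,"rx":0,"ry":0,"rz":0},
  {"jaw":0,"dx":0,"dy":0,"dz":36,"rx":0,"ry":0,"rz":0},
  {"jaw":0,"dx":0,"dy":0,"dz":0,"rx":0,"ry":0,"rz":0},
])

```text
time_s: 3.42
position: [0.421, -0.1041, 0.1012]
orientation: [0.998, 0.067, -0.004, -0.002]
wrist_force: [-1.9, 1.1, -1.0]
gripper_width: -0.0002
grip_force: 0.0
```

```bash
python3 - <<'E'
from h import *
togo(.4245,-.1053,.073)
E
```

```text
t 3.42 pos [ 421.  -104.1  101.2] az 7.64 tz [-0.009  0.003 -1.   ] F [-1.9  1.1 -1. ] w -0.2
tool shift mm [ 3.5  1.7 28.2]
```

send_rows([
  {"jaw":0,"dx":0,"dy":0,"dz":14,"rx":0,"ry":0,"rz":0},
  {"jaw":0,"dx":0,"dy":0,"dz":14,"rx":0,"ry":0,"rz":0},
  {"jaw":0,"dx":2,"dy":4,"dz":0,"rx":0,"ry":0,"rz":0},
  {"jaw":0,"dx":0,"dy":4,"dz":0,"rx":0,"ry":0,"rz":0},
  {"jaw":0,"dx":0,"dy":0,"dz":0,"rx":0,"ry":0,"rz":0},
])

```text
time_s: 3.83
position: [0.4282, -0.1133, 0.0799]
orientation: [0.998, 0.067, 0.001, 0.001]
wrist_force: [-0.4, 0.6, -0.5]
gripper_width: -0.0002
grip_force: 0.0
```

```bash
python3 - <<'E'
from h import *
togo(.4273,-.1253,.073)
E
```

```text
t 3.83 pos [ 428.2 -113.3   79.9] az 7.67 tz [ 0.002 -0.001 -1.   ] F [-0.4  0.6 -0.5] w -0.2
tool shift mm [-2.5 11.8  6.9]
```

send_rows([
  {"jaw":0,"dx":0,"dy":-1,"dz":6,"rx":0,"ry":0,"rz":0},
  {"jaw":0,"dx":0,"dy":0,"dz":0,"rx":0,"ry":0,"rz":0},
  {"jaw":0,"dx":0,"dy":3,"dz":0,"rx":0,"ry":0,"rz":0},
  {"jaw":0,"dx":0,"dy":3,"dz":0,"rx":0,"ry":0,"rz":0},
  {"jaw":0,"dx":0,"dy":3,"dz":0,"rx":0,"ry":0,"rz":0},
])

```text
time_s: 4.25
position: [0.4283, -0.1201, 0.0725]
orientation: [0.998, 0.068, 0.0, 0.0]
wrist_force: [0.6, 0.5, -0.0]
gripper_width: -0.0002
grip_force: 0.1
```

```bash
python3 - <<'E'
from h import *
togo(.4273,-.1253,.073)
snap('side')
d=cams.get_image('side')
for n in('side',):
  for r in models.outline_of(n,'wax_centre'):
    m=r['pixels'];print(r['conf'],m.sum(),cv2.boundingRect(m.astype(np.uint8)),cv2.minAreaRect(np.argwhere(m)[:,::-1].astype(np.float32)))
E
```

```text
t 4.25 pos [ 428.3 -120.1   72.5] az 7.74 tz [ 0. -0. -1.] F [ 0.6  0.5 -0. ] w -0.2
tool shift mm [-1.7  5.  -0.5]
0.94 672 (253, 216, 23, 32) ((264.0, 231.5), (31.0, 22.0), 90.0)
0.84 440 (336, 294, 18, 29) ((344.5, 308.0), (28.0, 17.0), 90.0)
0.78 1019 (220, 195, 30, 39) ((234.5, 214.0), (38.0, 29.0), 90.0)
```

send_rows([
  {"jaw":0,"dx":0,"dy":3,"dz":0,"rx":0,"ry":0,"rz":0},
  {"jaw":0,"dx":0,"dy":3,"dz":0,"rx":0,"ry":0,"rz":0},
  {"jaw":0,"dx":0,"dy":3,"dz":0,"rx":0,"ry":0,"rz":0},
  {"jaw":0,"dx":0,"dy":3,"dz":0,"rx":0,"ry":0,"rz":0},
  {"jaw":0,"dx":0,"dy":0,"dz":0,"rx":0,"ry":0,"rz":0},
])

```text
time_s: 4.82
position: [0.4299, -0.1323, 0.0723]
orientation: [0.998, 0.067, 0.0, 0.0]
wrist_force: [-0.3, -0.3, 1.2]
gripper_width: -0.0
grip_force: 0.0
```

```bash
cat >> h.py <<'E'
def wax():
  st();cams.get_image('side')
  for r in models.outline_of('side','wax_centre'):
    m=r['pixels'];print(round(r['conf'],2),m.sum(),cv2.boundingRect(m.astype(np.uint8)))
E
python3 -c "
from h import *
wax()"
```

```text
t 4.82 pos [ 429.9 -132.3   72.3] az 7.71 tz [ 0. -0. -1.] F [-0.3 -0.3  1.2] w -0.0
0.97 445 (336, 293, 18, 29)
0.78 679 (253, 217, 24, 31)
0.74 928 (220, 196, 30, 38)
```

send_rows([
  {"jaw":0,"dx":0,"dy":3,"dz":0,"rx":0,"ry":0,"rz":0},
  {"jaw":0,"dx":0,"dy":3,"dz":0,"rx":0,"ry":0,"rz":0},
  {"jaw":0,"dx":0,"dy":3,"dz":0,"rx":0,"ry":0,"rz":0},
  {"jaw":0,"dx":0,"dy":0,"dz":0,"rx":0,"ry":0,"rz":0},
])

```text
time_s: 5.25
position: [0.4312, -0.1411, 0.0723]
orientation: [0.998, 0.067, 0.0, 0.0]
wrist_force: [-0.3, 0.4, -0.2]
gripper_width: 0.0001
grip_force: 0.0
```

```bash
python3 -c "
from h import *
wax();snap('side','s3.png')
a=cv2.imread('pics/s3.png')[170:310,200:400];b=cv2.imread('pics/side0.png')[170:310,200:400]
cv2.imwrite('pics/s3c.png',np.hstack([cv2.resize(x,(400,280),interpolation=cv2.INTER_CUBIC) for x in(b,a)]))"
```

```text
t 5.25 pos [ 431.2 -141.1   72.3] az 7.72 tz [ 0. -0. -1.] F [-0.3  0.4 -0.2] w 0.1
0.87 1002 (220, 195, 30, 39)
0.77 478 (336, 293, 19, 30)
0.7 559 (255, 234, 27, 26)
```

The block has fallen: its side outline is now lower and wider, at (255,234), 27×26 px. I'll raise the tool, square it to the board and go behind the stop.

send_rows([
  {"jaw":0,"dx":0,"dy":-4,"dz":-20,"rx":0,"ry":0,"rz":0},
  {"jaw":0,"dx":0,"dy":0,"dz":-36,"rx":0,"ry":0,"rz":0},
  {"jaw":0,"dx":0,"dy":0,"dz":-36,"rx":0,"ry":0,"rz":3.8},
  {"jaw":0,"dx":0,"dy":0,"dz":-36,"rx":0,"ry":0,"rz":3.9},
  {"jaw":0,"dx":0,"dy":0,"dz":0,"rx":0,"ry":0,"rz":0},
])

```text
time_s: 5.82
position: [0.4328, -0.1375, 0.2062]
orientation: [1.0, -0.002, 0.004, 0.002]
wrist_force: [0.8, -0.4, 0.6]
gripper_width: -0.0002
grip_force: 0.0
```

```bash
python3 -c "
from h import *
togo(.552,-.275,.2)
d=snap('wrist','w4.png');d2=snap('top','t4.png')
for c,dd in(('top',d2),('wrist',d)):
  for r in models.outline_of(c,'wax_centre'):
    m=r['pixels'];q=cv2.minAreaRect(np.argwhere(m)[:,::-1].astype(np.float32));print(c,round(r['conf'],2),np.round(q[0]),back(dd,q[0],.042).round(3),np.round([back(dd,p,.042)[:2] for p in cv2.boxPoints(q)],3).tolist())
"
```

```text
t 5.82 pos [ 432.8 -137.5  206.2] az -0.19 tz [ 0.009 -0.004 -1.   ] F [ 0.8 -0.4  0.6] w -0.2
tool shift mm [119.6 137.1   7.7]
top 0.58 [228. 307.] [ 0.385 -0.032  0.042] [[0.381, -0.009], [0.407, -0.022], [0.39, -0.056], [0.364, -0.043]]
top 0.57 [415. 228.] [ 0.533 -0.392  0.042] [[0.534, -0.378], [0.547, -0.391], [0.532, -0.406], [0.518, -0.393]]
wrist 0.82 [171. 283.] [ 0.379 -0.015  0.042] [[0.386, 0.026], [0.423, -0.03], [0.371, -0.057], [0.33, 0.001]]
wrist 0.74 [632.  84.] [ 0.53  -0.356  0.042] [[0.541, -0.348], [0.541, -0.359], [0.518, -0.365], [0.518, -0.354]]
```

View pics/w4.png

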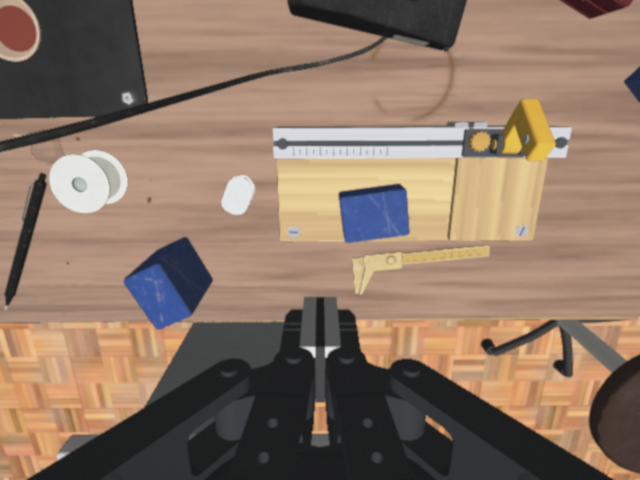

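The block now lies on its broad side, with its top face spanning (340,187)–(409,241). The gauge at (420,258), the loupe at (237,195) and the stop at (530,130) are untouched. Now I go behind the stop.

send_rows([
  {"jaw":0,"dx":24,"dy":27.5,"dz":0,"rx":0,"ry":0,"rz":0},
  {"jaw":0,"dx":24,"dy":27.5,"dz":0,"rx":0,"ry":0,"rz":0},
  {"jaw":0,"dx":24,"dy":27.5,"dz":0,"rx":0,"ry":0,"rz":0},
  {"jaw":0,"dx":24,"dy":27.5,"dz":0,"rx":0,"ry":0,"rz":0},
  {"jaw":0,"dx":24,"dy":27.5,"dz":0,"rx":0,"ry":0,"rz":0},
])

```text
time_s: 6.43
position: [0.5509, -0.2751, 0.1982]
orientation: [1.0, 0.0, -0.001, -0.001]
wrist_force: [-0.3, 0.2, 0.2]
gripper_width: 0.0
grip_force: 0.0
```

```bash
python3 -c "
from h import *
togo(.552,-.275,.079)
d=cams.get_image('wrist')
for q in ['stop_pivot','flip_stop','stop_face','ring_box_centre']:
  for r in models.recognise('wrist',q): p=np.array(r['point'])*[640,480];print(q,round(r['conf'],2),p.round(),back(d,p,.06).round(3))
r=models.outline_of('wrist','ring_box_centre')
for x in r:
  q=np.argwhere(x['pixels'])[:,::-1]; print('box lowest px',q[q[:,1].argmax()],back(d,q[q[:,1].argmax()],.041).round(3),back(d,q[q[:,0].argmin()],.041).round(3))
"
```

```text
t 6.43 pos [ 550.9 -275.1  198.2] az 0.06 tz [-0.003  0.002 -1.   ] F [-0.3  0.2  0.2] w 0.0
tool shift mm [  1.4   0.  119.2]
stop_pivot 0.64 [311. 292.] [ 0.499 -0.268  0.06 ]
flip_stop 0.76 [315. 284.] [ 0.506 -0.271  0.06 ]
flip_stop 0.53 [211. 341.] [ 0.456 -0.188  0.06 ]
stop_face 0.66 [309. 286.] [ 0.505 -0.267  0.06 ]
stop_face 0.65 [317. 284.] [ 0.506 -0.273  0.06 ]
ring_box_centre 0.73 [396. 129.] [ 0.619 -0.324  0.06 ]
box lowest px [411 182] [ 0.58  -0.342  0.041] [ 0.609 -0.296  0.041]
```

send_rows([
  {"jaw":0,"dx":0,"dy":0,"dz":35,"rx":0,"ry":0,"rz":0},
  {"jaw":0,"dx":0,"dy":0,"dz":35,"rx":0,"ry":0,"rz":0},
  {"jaw":0,"dx":1,"dy":0,"dz":30,"rx":0,"ry":0,"rz":0},
  {"jaw":0,"dx":1,"dy":0,"dz":18,"rx":0,"ry":0,"rz":0},
  {"jaw":0,"dx":0,"dy":0,"dz":0,"rx":0,"ry":0,"rz":0},
])

```text
time_s: 7.15
position: [0.5502, -0.2721, 0.0785]
orientation: [1.0, 0.001, -0.003, -0.002]
wrist_force: [-0.0, -0.0, -0.4]
gripper_width: 0.0004
grip_force: 0.0
```

```bash
python3 -c "
from h import *
togo(.54,-.275,.079)
"
```

```text
t 7.15 pos [ 550.2 -272.1   78.5] az 0.08 tz [-0.006  0.004 -1.   ] F [-0.  -0.  -0.4] w 0.4
tool shift mm [-10.2   2.9  -0.5]
```

send_rows([
  {"jaw":0,"dx":-6,"dy":2,"dz":0,"rx":0,"ry":0,"rz":0},
  {"jaw":0,"dx":-6,"dy":0,"dz":0,"rx":0,"ry":0,"rz":0},
  {"jaw":0,"dx":-4,"dy":0,"dz":0,"rx":0,"ry":0,"rz":0},
  {"jaw":0,"dx":-4,"dy":0,"dz":0,"rx":0,"ry":0,"rz":0},
  {"jaw":0,"dx":-4,"dy":0,"dz":0,"rx":0,"ry":0,"rz":0},
])

```text
time_s: 7.57
position: [0.5309, -0.277, 0.0849]
orientation: [1.0, -0.0, 0.004, 0.002]
wrist_force: [17.3, 4.3, 11.6]
gripper_width: -0.0001
grip_force: 9.0
```

send_rows([
  {"jaw":0,"dx":-4,"dy":0,"dz":0,"rx":0,"ry":0,"rz":0},
  {"jaw":0,"dx":-4,"dy":0,"dz":0,"rx":0,"ry":0,"rz":0},
  {"jaw":0,"dx":0,"dy":0,"dz":0,"rx":0,"ry":0,"rz":0},
  {"jaw":0,"dx":0,"dy":0,"dz":0,"rx":0,"ry":0,"rz":0},
])

```text
time_s: 7.9
position: [0.5202, -0.2761, 0.0827]
orientation: [1.0, 0.0, -0.0, 0.0]
wrist_force: [0.1, -0.7, -0.3]
gripper_width: -0.0
grip_force: 0.0
```

```bash
python3 -c "
from h import *
st()
d=snap('side','s5.png')
h=cv2.cvtColor(d['img'],cv2.COLOR_RGB2HSV)
h0=cv2.cvtColor(cv2.imread('pics/side0.png'),cv2.COLOR_BGR2HSV)
for x in(h0,h):
  m=cv2.inRange(x,(20,180,120),(30,255,255))[200:300,230:350];q=np.argwhere(m);print(len(q),q.min(0)+[200,230],q.max(0)+[200,230],q.mean(0)+[200,230])
"
```

```text
t 7.9 pos [ 520.2 -276.1   82.7] az 0.02 tz [-0. -0. -1.] F [ 0.1 -0.7 -0.3] w -0.0
157 [226 302] [255 324] [240.1656051  310.68789809]
167 [230 290] [253 316] [238.52694611 303.62874251]
```

send_rows([
  {"jaw":0,"dx":4,"dy":0,"dz":-30,"rx":0,"ry":0,"rz":0},
  {"jaw":0,"dx":0,"dy":0,"dz":-36,"rx":0,"ry":0,"rz":0},
  {"jaw":0,"dx":0,"dy":0,"dz":-36,"rx":0,"ry":0,"rz":0},
  {"jaw":0,"dx":-20,"dy":-12,"dz":-15,"rx":0,"ry":0,"rz":0},
  {"jaw":0,"dx":-26,"dy":-16,"dz":0,"rx":0,"ry":0,"rz":0},
])

```text
time_s: 8.37
position: [0.4801, -0.2493, 0.2029]
orientation: [1.0, 0.0, 0.003, 0.002]
wrist_force: [0.1, -0.7, 0.6]
gripper_width: -0.0003
grip_force: 0.0
```

send_rows([
  {"jaw":0,"dx":-26,"dy":-16,"dz":0,"rx":0,"ry":0,"rz":0},
  {"jaw":0,"dx":-26,"dy":-16,"dz":0,"rx":0,"ry":0,"rz":0},
  {"jaw":0,"dx":-26,"dy":-16,"dz":0,"rx":0,"ry":0,"rz":0},
  {"jaw":0,"dx":-14,"dy":-10,"dz":0,"rx":0,"ry":0,"rz":0},
  {"jaw":0,"dx":0,"dy":0,"dz":0,"rx":0,"ry":0,"rz":0},
])

```text
time_s: 8.78
position: [0.384, -0.1885, 0.1991]
orientation: [1.0, 0.0, -0.001, -0.001]
wrist_force: [0.1, -0.5, -0.1]
gripper_width: -0.0
grip_force: 0.0
```

```bash
python3 -c "
from h import *
togo(.388,-.18,.2)
d=snap('wrist','w6.png')
cv2.imwrite('pics/w6c.png',cv2.resize(d['img'][60:285,240:540],(800,600),interpolation=cv2.INTER_CUBIC)[:,:,::-1])
for p in [(.480,-.2687,.038),(.464,-.2687,.031),(.480,-.216,.016),(.4085,-.252,.016)]: print(proj(d,p).round(1))
"
```

```text
t 8.78 pos [ 384.  -188.5  199.1] az 0.04 tz [-0.002  0.001 -1.   ] F [ 0.1 -0.5 -0.1] w -0.0
tool shift mm [ 4.1 -8.5 -0.9]
[437.   84.7]
[431.9 109. ]
[357.5  86. ]
[399.4 181.5]
```

View pics/w6c.png

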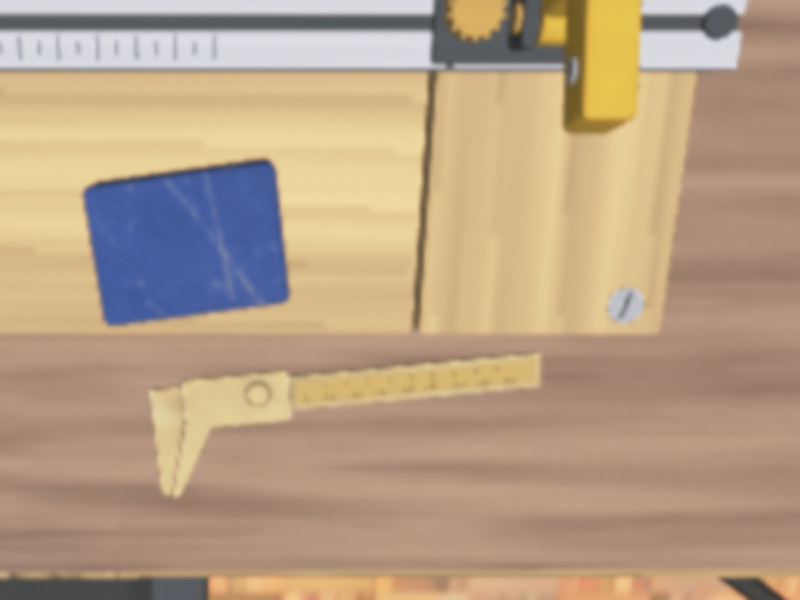

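The stop hangs down in front of the fence at crop (600,90). The block lies at about crop (187,242), yawed slightly, and the gauge is untouched. I'll read off the block's corners.

```bash
python3 -c "
from h import *
d=cams.get_image('wrist')
c=lambda x,y:(x/2.6667+240,y/2.6667+60)
P=np.array([back(d,c(*p),.042)[:2] for p in [(85,188),(273,160),(289,300),(107,324)]])*1000
print(P.round(1).tolist(),P.mean(0).round(1));e=P[0]+P[3]-P[1]-P[2];print('yaw',np.degrees(np.arctan2(-e[0],e[1])))
for n,p,z in [('fence top front',(300,69),.038),('fence R',(735,69),.038),('stop nose left front low',(565,130),.019),('nose left',(563,128),.025),('kerf',(416,330),.016),('elbow L',(567,118),.058),('front',(300,333),.016)]: print(n,(back(d,c(*p),z)*1000).round(1))
togo(.398,-.175,.043)
"
```

```text
[[451.8, -155.6], [458.9, -205.2], [422.1, -210.3], [415.5, -160.2]] [ 437.  -182.8]
yaw 7.849848731259086
fence top front [ 481.3 -212.    38. ]
fence R [ 481.3 -324.6   38. ]
stop nose left front low [ 466.  -288.5   19. ]
nose left [ 466.6 -285.9   25. ]
kerf [ 408.6 -250.9   16. ]
elbow L [ 469.3 -276.    58. ]
front [ 407.7 -215.8   16. ]
t 8.88 pos [ 386.7 -190.3  199.6] az 0.03 tz [ 0.001 -0.    -1.   ] F [-0.2  0.6 -0.1] w 0.0
tool shift mm [ 11.2 -15.4 156.6]
```

```bash
python3 -c "
from h import *
s=snap('side','s7.png');w=snap('wrist');t=snap('top','t7.png')
def ext(f,cam):
  x=cv2.imread('pics/'+f);hh=cv2.cvtColor(x,cv2.COLOR_BGR2HSV)
  return x,cv2.inRange(hh,(20,190,110),(30,255,255))
for f in('side0.png','s7.png'):
  x,m=ext(f,0);m=m[200:300,270:350]
  for r in range(22,60,2):
    c=np.flatnonzero(m[r]);print(f[:3],r+200,(c.min()+270,c.max()+270,len(c)) if len(c) else '-',end='; ')
  print()
pin=np.array([.491,-.275,.051])
for th in(0,.6,1.2,1.7,2.4):
  a=np.radians(150)-(2.4-th) ; e=pin+[-np.cos(a)*.0358,0,np.sin(a)*.0358]
  e=pin+[-np.cos(a)*.0358,0,np.sin(a)*.0358]
  # tip in parked frame ~ (behind 0.002?, 47 up)
  r=2.4-th; tx,tz=.002,.047
  tip=pin+[-(-tx*np.cos(r)+tz*np.sin(r)),0,tz*np.cos(r)+tx*np.sin(r)]
  print(th,'elbow',e.round(3),'side',proj(s,e+[0,-.006,0]).round(0),'wrist L',proj(w,e+[0,.006,0]).round(0),'tip',tip.round(3),'side',proj(s,tip+[0,-.006,0]).round(0),'wrist L',proj(w,tip+[0,.006,0]).round(0))
b=[cv2.cvtColor(cv2.imread('pics/'+f),cv2.COLOR_BGR2GRAY).astype(np.float32) for f in('side0.png','s7.png')]
tm=b[0][253:266,302:318];r=cv2.matchTemplate(b[1][245:275,290:330],tm,cv2.TM_CCOEFF_NORMED);_,mx,_,loc=cv2.minMaxLoc(r);print('carriage side shift',mx,loc[0]-12,loc[1]-8)
"
```

```text
sid 222 -; sid 224 -; sid 226 (np.int64(307), np.int64(307), 1); sid 228 (np.int64(306), np.int64(310), 5); sid 230 (np.int64(303), np.int64(312), 8); sid 232 (np.int64(302), np.int64(313), 11); sid 234 (np.int64(302), np.int64(315), 12); sid 236 (np.int64(304), np.int64(318), 10); sid 238 (np.int64(306), np.int64(320), 11); sid 240 (np.int64(309), np.int64(322), 9); sid 242 (np.int64(310), np.int64(324), 13); sid 244 (np.int64(313), np.int64(324), 9); sid 246 (np.int64(312), np.int64(321), 8); sid 248 (np.int64(310), np.int64(319), 8); sid 250 (np.int64(304), np.int64(317), 13); sid 252 (np.int64(302), np.int64(315), 14); sid 254 (np.int64(312), np.int64(312), 1); sid 256 (np.int64(311), np.int64(311), 1); sid 258 -; 
s7. 222 -; s7. 224 -; s7. 226 -; s7. 228 -; s7. 230 -; s7. 232 (np.int64(290), np.int64(302), 13); s7. 234 (np.int64(290), np.int64(314), 21); s7. 236 (np.int64(290), np.int64(314), 17); s7. 238 (np.int64(289), np.int64(314), 17); s7. 240 (np.int64(290), np.int64(313), 18); s7. 242 (np.int64(301), np.int64(313), 10); s7. 244 (np.int64(307), np.int64(312), 5); s7. 246 (
[... 207 characters left out ...]
0.456 -0.275  0.059] side [283. 253.] wrist L [438. 128.] tip [ 0.458 -0.275  0.018] side [285. 276.] wrist L [423. 122.]
0.6 elbow [ 0.467 -0.275  0.077] side [290. 242.] wrist L [449. 112.] tip [ 0.445 -0.275  0.042] side [277. 263.] wrist L [430. 143.]
1.2 elbow [ 0.486 -0.275  0.086] side [302. 236.] wrist L [458.  77.] tip [ 0.448 -0.275  0.07 ] side [278. 247.] wrist L [442. 142.]
1.7 elbow [ 0.503 -0.275  0.085] side [313. 236.] wrist L [460.  43.] tip [ 0.462 -0.275  0.088] side [287. 236.] wrist L [454. 120.]
2.4 elbow [ 0.522 -0.275  0.069] side [325. 245.] wrist L [455.  11.] tip [ 0.493 -0.275  0.098] side [306. 229.] wrist L [467.  61.]
carriage side shift 0.9379884004592896 0 0
```

Comparing the side outline with the stop's geometry puts the stop at about 1.7 rad: past its balance point but not down yet. I'll check whether it is still moving.

```bash
cat >> h.py <<'E'
def stop_fit():
    s=cams.get_image('side');m=cv2.inRange(cv2.cvtColor(s['img'],cv2.COLOR_RGB2HSV),(20,190,110),(30,255,255))[215:300,275:335]
    q=np.argwhere(m)+[215,275];print('t',telemetry.state()['time_s'],'yellow n',len(q),'min',q.min(0),'max',q.max(0),'mean',q.mean(0).round(2))
E
python3 -c "
from h import *
stop_fit()"
```

```text
t 9.0833 yellow n 262 min [231 289] max [253 314] mean [239.39 303.37]
```

send_rows([
  {"jaw":0,"dx":0,"dy":0,"dz":0,"rx":0,"ry":0,"rz":0},
  {"jaw":0,"dx":0,"dy":0,"dz":0,"rx":0,"ry":0,"rz":0},
  {"jaw":0,"dx":0,"dy":0,"dz":0,"rx":0,"ry":0,"rz":0},
  {"jaw":0,"dx":0,"dy":0,"dz":0,"rx":0,"ry":0,"rz":0},
  {"jaw":0,"dx":0,"dy":0,"dz":0,"rx":0,"ry":0,"rz":0},
])

```text
time_s: 9.5
position: [0.3865, -0.1902, 0.1992]
orientation: [1.0, 0.0, -0.0, -0.0]
wrist_force: [-0.1, -0.2, 0.5]
gripper_width: -0.0001
grip_force: 0.0
```

```bash
python3 -c "
from h import *
stop_fit();togo(.54,-.275,.2)"
```

```text
t 9.55 yellow n 256 min [231 289] max [253 314] mean [239.61 303.49]
t 9.55 pos [ 386.5 -190.2  199.3] az 0.03 tz [-0.  0. -1.] F [ 0.6 -0.9 -1.1] w -0.1
tool shift mm [153.4  84.9  -0.8]
```

It has stopped at about 1.7 rad, held by pin friction. I'll go back behind the elbow and push it further over.

send_rows([
  {"jaw":0,"dx":31,"dy":17,"dz":0,"rx":0,"ry":0,"rz":0},
  {"jaw":0,"dx":31,"dy":17,"dz":0,"rx":0,"ry":0,"rz":0},
  {"jaw":0,"dx":31,"dy":17,"dz":0,"rx":0,"ry":0,"rz":0},
  {"jaw":0,"dx":31,"dy":17,"dz":0,"rx":0,"ry":0,"rz":0},
  {"jaw":0,"dx":30,"dy":17,"dz":0,"rx":0,"ry":0,"rz":0},
])

```text
time_s: 9.97
position: [0.542, -0.2758, 0.1991]
orientation: [1.0, 0.0, -0.0, -0.0]
wrist_force: [-0.2, -0.3, 1.0]
gripper_width: 0.0003
grip_force: 0.0
```

send_rows([
  {"jaw":0,"dx":0,"dy":0,"dz":32,"rx":0,"ry":0,"rz":0},
  {"jaw":0,"dx":0,"dy":0,"dz":32,"rx":0,"ry":0,"rz":0},
  {"jaw":0,"dx":0,"dy":0,"dz":32,"rx":0,"ry":0,"rz":0},
  {"jaw":0,"dx":0,"dy":0,"dz":18,"rx":0,"ry":0,"rz":0},
  {"jaw":0,"dx":0,"dy":0,"dz":0,"rx":0,"ry":0,"rz":0},
])

```text
time_s: 10.38
position: [0.5386, -0.2739, 0.0811]
orientation: [1.0, 0.0, -0.003, -0.002]
wrist_force: [0.4, 0.7, -0.3]
gripper_width: 0.0003
grip_force: 0.0
```

```bash
python3 -c "
from h import *
togo(.485,-.275,.084)"
```

```text
t 10.38 pos [ 538.6 -273.9   81.1] az 0.03 tz [-0.006  0.004 -1.   ] F [ 0.4  0.7 -0.3] w 0.3
tool shift mm [-53.6   1.   -2.6]
```

send_rows([
  {"jaw":0,"dx":-8,"dy":0,"dz":-2,"rx":0,"ry":0,"rz":0},
  {"jaw":0,"dx":-6,"dy":0,"dz":0,"rx":0,"ry":0,"rz":0},
  {"jaw":0,"dx":-5,"dy":0,"dz":0,"rx":0,"ry":0,"rz":0},
  {"jaw":0,"dx":-5,"dy":0,"dz":0,"rx":0,"ry":0,"rz":0},
  {"jaw":0,"dx":-5,"dy":0,"dz":0,"rx":0,"ry":0,"rz":0},
])

```text
time_s: 10.8
position: [0.5113, -0.2754, 0.0884]
orientation: [1.0, 0.0, 0.001, 0.0]
wrist_force: [1.3, -0.6, -0.4]
gripper_width: 0.0001
grip_force: 0.0
```

send_rows([
  {"jaw":0,"dx":-5,"dy":0,"dz":0,"rx":0,"ry":0,"rz":0},
  {"jaw":0,"dx":-5,"dy":0,"dz":0,"rx":0,"ry":0,"rz":0},
  {"jaw":0,"dx":0,"dy":0,"dz":0,"rx":0,"ry":0,"rz":0},
  {"jaw":0,"dx":0,"dy":0,"dz":0,"rx":0,"ry":0,"rz":0},
  {"jaw":0,"dx":0,"dy":0,"dz":0,"rx":0,"ry":0,"rz":0},
])

```text
time_s: 11.22
position: [0.5017, -0.2752, 0.0874]
orientation: [1.0, 0.0, 0.0, 0.0]
wrist_force: [-0.6, 0.1, 0.5]
gripper_width: -0.0003
grip_force: 0.0
```

```bash
python3 -c "
from h import *
stop_fit();togo(.485,-.275,.084)"
```

```text
t 11.2667 yellow n 223 min [249 284] max [273 309] mean [258.19 292.39]
t 11.27 pos [ 501.8 -275.2   87.3] az 0.04 tz [ 0. -0. -1.] F [ 0.6 -0.2 -0.8] w -0.2
tool shift mm [-16.8  -0.2   3.3]
```

The stop is down: its side outline matches 0 rad, with the elbow at (284,250) and the nose at row 273. Next I go in front of the block, at its +y end.

send_rows([
  {"jaw":0,"dx":0,"dy":0,"dz":-30,"rx":0,"ry":0,"rz":0},
  {"jaw":0,"dx":-10,"dy":-10,"dz":-20,"rx":0,"ry":0,"rz":0},
  {"jaw":0,"dx":-26,"dy":-25,"dz":0,"rx":0,"ry":0,"rz":0},
  {"jaw":0,"dx":-26,"dy":-26,"dz":0,"rx":0,"ry":0,"rz":0},
  {"jaw":0,"dx":-26,"dy":-26,"dz":0,"rx":0,"ry":0,"rz":0},
])

```text
time_s: 11.68
position: [0.4126, -0.1873, 0.1374]
orientation: [1.0, 0.0, 0.0, 0.0]
wrist_force: [1.1, -0.0, 0.4]
gripper_width: -0.0001
grip_force: 0.0
```

send_rows([
  {"jaw":0,"dx":-17,"dy":-17,"dz":0,"rx":0,"ry":0,"rz":0},
  {"jaw":0,"dx":0,"dy":0,"dz":0,"rx":0,"ry":0,"rz":0},
  {"jaw":0,"dx":0,"dy":0,"dz":30,"rx":0,"ry":0,"rz":0},
  {"jaw":0,"dx":0,"dy":0,"dz":30,"rx":0,"ry":0,"rz":0},
  {"jaw":0,"dx":0,"dy":0,"dz":0,"rx":0,"ry":0,"rz":0},
])

```text
time_s: 12.1
position: [0.3951, -0.1704, 0.0739]
orientation: [1.0, 0.0, -0.002, -0.001]
wrist_force: [-0.2, 0.9, -0.7]
gripper_width: -0.0
grip_force: 0.0
```

```bash
python3 -c "
from h import *
stop_fit();togo(.398,-.17,.043)"
```

```text
t 12.15 yellow n 230 min [249 284] max [273 309] mean [258.33 292.55]
t 12.15 pos [ 395.8 -170.8   75.9] az 0.04 tz [-0.004  0.002 -1.   ] F [-0.3 -0.5  1.5] w -0.3
tool shift mm [ 2.3 -0.7 32.9]
```

send_rows([
  {"jaw":0,"dx":0,"dy":0,"dz":18,"rx":0,"ry":0,"rz":0},
  {"jaw":0,"dx":0,"dy":0,"dz":14,"rx":0,"ry":0,"rz":0},
  {"jaw":0,"dx":0,"dy":0,"dz":0,"rx":0,"ry":0,"rz":0},
  {"jaw":0,"dx":4,"dy":0,"dz":0,"rx":0,"ry":0,"rz":0},
  {"jaw":0,"dx":4,"dy":0,"dz":0,"rx":0,"ry":0,"rz":0},
])

```text
time_s: 12.57
position: [0.4056, -0.1717, 0.0467]
orientation: [1.0, 0.0, 0.001, 0.0]
wrist_force: [-0.2, 0.3, -0.4]
gripper_width: 0.0002
grip_force: 0.1
```

```bash
cat >> h.py <<'E'
def blk():
    d=cams.get_image('wrist')
    h=cv2.inRange(cv2.cvtColor(d['img'],cv2.COLOR_RGB2HSV),(105,100,100),(125,255,255))
    n,l,s,c=cv2.connectedComponentsWithStats(h)
    for i in range(1,n):
        if s[i,4]>400:
            q=cv2.minAreaRect(np.argwhere(l==i)[:,::-1].astype(np.float32));P=np.array([back(d,p,.042)[:2] for p in cv2.boxPoints(q)])*1000
            print('blk',s[i].tolist(),P.mean(0).round(1),P.round(1).tolist())
E
python3 -c "
from h import *
togo(.431,-.17,.043);blk()"
```

```text
t 12.57 pos [ 405.6 -171.7   46.7] az 0.02 tz [ 0.001 -0.001 -1.   ] F [-0.2  0.3 -0.4] w 0.2
tool shift mm [25.4 -1.7  3.7]
blk [272, 202, 146, 107, 13008] [ 437.5 -181.7] [[453.3, -154.9], [458.3, -204.4], [422.1, -210.8], [416.2, -156.8]]
```

send_rows([
  {"jaw":0,"dx":3,"dy":0,"dz":3,"rx":0,"ry":0,"rz":0},
  {"jaw":0,"dx":3,"dy":0,"dz":0,"rx":0,"ry":0,"rz":0},
  {"jaw":0,"dx":3,"dy":0,"dz":0,"rx":0,"ry":0,"rz":0},
  {"jaw":0,"dx":3,"dy":0,"dz":0,"rx":0,"ry":0,"rz":0},
  {"jaw":0,"dx":3,"dy":0,"dz":0,"rx":0,"ry":0,"rz":0},
])

```text
time_s: 13.03
position: [0.4198, -0.1712, 0.0424]
orientation: [1.0, 0.0, 0.0, 0.0]
wrist_force: [-0.2, 0.1, 1.0]
gripper_width: 0.0001
grip_force: 0.2
```

```bash
python3 -c "
from h import *
togo(.431,-.18,.043);blk()"
```

```text
t 13.03 pos [ 419.8 -171.2   42.4] az 0.03 tz [ 0. -0. -1.] F [-0.2  0.1  1. ] w 0.1
tool shift mm [11.2  8.8 -0.6]
blk [282, 214, 151, 103, 13572] [ 449.6 -183.7] [[432.7, -156.1], [469.6, -159.3], [466.7, -209.0], [429.2, -210.5]]
```

send_rows([
  {"jaw":0,"dx":-5,"dy":0,"dz":0,"rx":0,"ry":0,"rz":0},
  {"jaw":0,"dx":0,"dy":16,"dz":0,"rx":0,"ry":0,"rz":0},
  {"jaw":0,"dx":4,"dy":0,"dz":0,"rx":0,"ry":0,"rz":0},
  {"jaw":0,"dx":3,"dy":0,"dz":0,"rx":0,"ry":0,"rz":0},
  {"jaw":0,"dx":3,"dy":0,"dz":0,"rx":0,"ry":0,"rz":0},
])

```text
time_s: 13.5
position: [0.4246, -0.1869, 0.0423]
orientation: [1.0, 0.0, -0.0, -0.0]
wrist_force: [0.4, 0.1, 0.3]
gripper_width: -0.0002
grip_force: 0.2
```

send_rows([
  {"jaw":0,"dx":3,"dy":0,"dz":0,"rx":0,"ry":0,"rz":0},
  {"jaw":0,"dx":2,"dy":0,"dz":0,"rx":0,"ry":0,"rz":0},
  {"jaw":0,"dx":1,"dy":0,"dz":0,"rx":0,"ry":0,"rz":0},
  {"jaw":0,"dx":0,"dy":0,"dz":0,"rx":0,"ry":0,"rz":0},
])

```text
time_s: 13.83
position: [0.4307, -0.1869, 0.0423]
orientation: [1.0, 0.0, 0.0, 0.0]
wrist_force: [-0.5, -0.6, 0.3]
gripper_width: 0.0
grip_force: 0.0
```

```bash
python3 -c "
from h import *
togo(.431,-.18,.043);blk()"
```

```text
t 13.83 pos [ 430.7 -186.9   42.3] az 0.05 tz [ 0. -0. -1.] F [-0.5 -0.6  0.3] w 0.0
tool shift mm [ 0.3 -6.9 -0.7]
blk [228, 216, 149, 98, 13684] [ 461.  -180.6] [[479.4, -156.1], [479.5, -205.7], [442.6, -207.5], [442.5, -153.3]]
```

send_rows([
  {"jaw":0,"dx":-8,"dy":0,"dz":0,"rx":0,"ry":0,"rz":0},
  {"jaw":0,"dx":0,"dy":0,"dz":-35,"rx":0,"ry":0,"rz":0},
  {"jaw":0,"dx":0,"dy":0,"dz":-35,"rx":0,"ry":0,"rz":0},
  {"jaw":0,"dx":19,"dy":-29,"dz":0,"rx":0,"ry":0,"rz":0},
  {"jaw":0,"dx":19,"dy":-29,"dz":0,"rx":0,"ry":0,"rz":0},
])

```text
time_s: 14.3
position: [0.4609, -0.1297, 0.1142]
orientation: [1.0, -0.001, 0.002, 0.001]
wrist_force: [0.9, 0.4, -0.1]
gripper_width: 0.0003
grip_force: 0.0
```

send_rows([
  {"jaw":0,"dx":0,"dy":0,"dz":0,"rx":0,"ry":0,"rz":0},
  {"jaw":0,"dx":0,"dy":0,"dz":20,"rx":0,"ry":0,"rz":0},
  {"jaw":0,"dx":0,"dy":0,"dz":20,"rx":0,"ry":0,"rz":0},
  {"jaw":0,"dx":0,"dy":0,"dz":20,"rx":0,"ry":0,"rz":0},
  {"jaw":0,"dx":0,"dy":0,"dz":0,"rx":0,"ry":0,"rz":0},
])

```text
time_s: 14.72
position: [0.4581, -0.1285, 0.0495]
orientation: [1.0, 0.0, -0.002, -0.001]
wrist_force: [-0.1, 1.8, 0.4]
gripper_width: -0.0004
grip_force: 0.0
```

```bash
python3 -c "
from h import *
togo(.462,-.132,.042);blk()"
```

```text
t 14.72 pos [ 458.1 -128.5   49.5] az 0.04 tz [-0.005  0.002 -1.   ] F [-0.1  1.8  0.4] w -0.4
tool shift mm [3.9 3.5 7.5]
blk [386, 280, 138, 83, 10406] [ 461.4 -181.1] [[443.0, -155.4], [479.8, -153.3], [479.9, -204.6], [443.1, -211.1]]
```

send_rows([
  {"jaw":0,"dx":3,"dy":4,"dz":6,"rx":0,"ry":0,"rz":0},
  {"jaw":0,"dx":0,"dy":5,"dz":0,"rx":0,"ry":0,"rz":0},
  {"jaw":0,"dx":0,"dy":5,"dz":0,"rx":0,"ry":0,"rz":0},
  {"jaw":0,"dx":0,"dy":5,"dz":0,"rx":0,"ry":0,"rz":0},
  {"jaw":0,"dx":0,"dy":5,"dz":0,"rx":0,"ry":0,"rz":0},
])

```text
time_s: 15.18
position: [0.4637, -0.1539, 0.0468]
orientation: [1.0, 0.0, 0.0, 0.0]
wrist_force: [-1.1, 0.6, 1.1]
gripper_width: -0.0002
grip_force: 0.2
```

send_rows([
  {"jaw":0,"dx":0,"dy":5,"dz":0,"rx":0,"ry":0,"rz":0},
  {"jaw":0,"dx":0,"dy":5,"dz":0,"rx":0,"ry":0,"rz":0},
  {"jaw":0,"dx":0,"dy":5,"dz":0,"rx":0,"ry":0,"rz":0},
  {"jaw":0,"dx":0,"dy":5,"dz":0,"rx":0,"ry":0,"rz":0},
  {"jaw":0,"dx":0,"dy":0,"dz":0,"rx":0,"ry":0,"rz":0},
])

```text
time_s: 15.6
position: [0.4636, -0.174, 0.0463]
orientation: [1.0, -0.0, 0.0, 0.0]
wrist_force: [-0.8, 0.2, 0.4]
gripper_width: 0.0002
grip_force: 0.0
```

```bash
python3 -c "
from h import *
togo(.461,-.205,.042);blk()"
```

```text
t 15.6 pos [ 463.6 -174.    46.3] az -0.0 tz [ 0. -0. -1.] F [-0.8  0.2  0.4] w 0.2
tool shift mm [-2.6 30.9  4.4]
blk [357, 298, 136, 83, 8829] [ 460.8 -214.6] [[442.6, -188.8], [479.5, -187.9], [478.9, -238.3], [442.0, -243.4]]
```

send_rows([
  {"jaw":0,"dx":0,"dy":5,"dz":2,"rx":0,"ry":0,"rz":0},
  {"jaw":0,"dx":0,"dy":5,"dz":0,"rx":0,"ry":0,"rz":0},
  {"jaw":0,"dx":0,"dy":5,"dz":0,"rx":0,"ry":0,"rz":0},
  {"jaw":0,"dx":0,"dy":5,"dz":0,"rx":0,"ry":0,"rz":0},
  {"jaw":0,"dx":0,"dy":2,"dz":0,"rx":0,"ry":0,"rz":0},
])

```text
time_s: 16.07
position: [0.4636, -0.1959, 0.0443]
orientation: [1.0, 0.0, 0.0, 0.0]
wrist_force: [0.2, 0.1, 0.5]
gripper_width: 0.0001
grip_force: 0.1
```

```bash
python3 -c "
from h import *
togo(.461,-.2025,.042);blk();stop_fit()"
```

```text
t 16.07 pos [ 463.6 -195.9   44.3] az 0.01 tz [ 0. -0. -1.] F [0.2 0.1 0.5] w 0.1
tool shift mm [-2.6  6.6  2.3]
blk [357, 301, 138, 83, 8784] [ 460.8 -236.4] [[479.2, -209.6], [479.2, -260.0], [442.4, -265.4], [442.4, -210.7]]
t 16.1667 yellow n 221 min [249 284] max [273 309] mean [257.96 292.33]
```

send_rows([
  {"jaw":0,"dx":0,"dy":1.5,"dz":0,"rx":0,"ry":0,"rz":0},
  {"jaw":0,"dx":0,"dy":1.5,"dz":0,"rx":0,"ry":0,"rz":0},
  {"jaw":0,"dx":0,"dy":1.5,"dz":0,"rx":0,"ry":0,"rz":0},
  {"jaw":0,"dx":0,"dy":0.5,"dz":0,"rx":0,"ry":0,"rz":0},
  {"jaw":0,"dx":0,"dy":0,"dz":0,"rx":0,"ry":0,"rz":0},
])

```text
time_s: 16.58
position: [0.4635, -0.2002, 0.0443]
orientation: [1.0, 0.0, -0.0, -0.0]
wrist_force: [-0.8, 0.0, -0.2]
gripper_width: 0.0001
grip_force: 0.0
```

send_rows([
  {"jaw":0,"dx":0,"dy":0.7,"dz":0,"rx":0,"ry":0,"rz":0},
  {"jaw":0,"dx":0,"dy":0,"dz":0,"rx":0,"ry":0,"rz":0},
])

```text
time_s: 16.75
position: [0.4635, -0.2009, 0.0443]
orientation: [1.0, 0.0, 0.0, 0.0]
wrist_force: [0.3, -0.2, 0.1]
gripper_width: -0.0001
grip_force: 0.0
```

send_rows([
  {"jaw":0,"dx":0,"dy":0.7,"dz":0,"rx":0,"ry":0,"rz":0},
  {"jaw":0,"dx":0,"dy":0,"dz":0,"rx":0,"ry":0,"rz":0},
])

```text
time_s: 16.92
position: [0.4634, -0.2013, 0.0443]
orientation: [1.0, 0.0, -0.0, -0.0]
wrist_force: [-0.9, 2.5, 0.8]
gripper_width: -0.0002
grip_force: 1.4
```

send_rows([
  {"jaw":0,"dx":0,"dy":0.7,"dz":0,"rx":0,"ry":0,"rz":0},
  {"jaw":0,"dx":0,"dy":0,"dz":0,"rx":0,"ry":0,"rz":0},
])

```text
time_s: 17.08
position: [0.4632, -0.2016, 0.0443]
orientation: [1.0, 0.0, -0.0, -0.001]
wrist_force: [0.2, 6.8, 2.6]
gripper_width: 0.0003
grip_force: 3.5
```

```bash
python3 -c "
from h import *
togo(.461,-.2025,.042);blk();stop_fit()"
```

```text
t 17.08 pos [ 463.2 -201.6   44.3] az 0.02 tz [-0.001  0.001 -1.   ] F [0.2 6.8 2.6] w 0.3
tool shift mm [-2.2  0.9  2.3]
blk [356, 300, 138, 83, 8796] [ 461.  -241.6] [[479.4, -214.8], [479.4, -265.1], [442.7, -270.5], [442.6, -216.0]]
t 17.1833 yellow n 222 min [249 284] max [273 309] mean [257.86 292.43]
```

The block has met the stop (6.8 N, no further movement). Now I press it against the fence from the front.

send_rows([
  {"jaw":0,"dx":0,"dy":-8,"dz":0,"rx":0,"ry":0,"rz":0},
  {"jaw":0,"dx":0,"dy":0,"dz":-35,"rx":0,"ry":0,"rz":0},
  {"jaw":0,"dx":0,"dy":0,"dz":-35,"rx":0,"ry":0,"rz":0},
  {"jaw":0,"dx":-24,"dy":23,"dz":0,"rx":0,"ry":0,"rz":0},
  {"jaw":0,"dx":-24,"dy":23,"dz":0,"rx":0,"ry":0,"rz":0},
])

```text
time_s: 17.6
position: [0.4165, -0.2405, 0.1161]
orientation: [1.0, 0.002, 0.002, 0.001]
wrist_force: [-0.5, -0.5, -1.5]
gripper_width: -0.0001
grip_force: 0.0
```

send_rows([
  {"jaw":0,"dx":0,"dy":0,"dz":0,"rx":0,"ry":0,"rz":0},
  {"jaw":0,"dx":0,"dy":0,"dz":35,"rx":0,"ry":0,"rz":0},
  {"jaw":0,"dx":0,"dy":0,"dz":24,"rx":0,"ry":0,"rz":0},
  {"jaw":0,"dx":0,"dy":0,"dz":8,"rx":0,"ry":0,"rz":0},
  {"jaw":0,"dx":0,"dy":0,"dz":0,"rx":0,"ry":0,"rz":0},
])

```text
time_s: 18.02
position: [0.4148, -0.2394, 0.0458]
orientation: [1.0, 0.0, -0.001, -0.001]
wrist_force: [-1.1, -0.1, 0.4]
gripper_width: -0.0003
grip_force: 0.0
```

```bash
python3 -c "
from h import *
togo(.431,-.241,.042);blk()"
```

```text
t 18.02 pos [ 414.8 -239.4   45.8] az 0.04 tz [-0.003  0.002 -1.   ] F [-1.1 -0.1  0.4] w -0.3
tool shift mm [16.2  1.6  3.8]
blk [248, 169, 152, 103, 14511] [ 460.3 -240.6] [[441.8, -213.4], [478.7, -215.6], [478.7, -265.5], [441.9, -268.0]]
```

send_rows([
  {"jaw":0,"dx":5,"dy":2,"dz":2,"rx":0,"ry":0,"rz":0},
  {"jaw":0,"dx":5,"dy":0,"dz":0,"rx":0,"ry":0,"rz":0},
  {"jaw":0,"dx":3,"dy":0,"dz":0,"rx":0,"ry":0,"rz":0},
  {"jaw":0,"dx":0,"dy":0,"dz":0,"rx":0,"ry":0,"rz":0},
])

```text
time_s: 18.4
position: [0.4298, -0.2426, 0.0461]
orientation: [1.0, 0.0, 0.001, 0.001]
wrist_force: [-0.1, 0.1, -0.6]
gripper_width: -0.0003
grip_force: 0.0
```

send_rows([
  {"jaw":0,"dx":1,"dy":0,"dz":0,"rx":0,"ry":0,"rz":0},
  {"jaw":0,"dx":0.5,"dy":0,"dz":0,"rx":0,"ry":0,"rz":0},
  {"jaw":0,"dx":0,"dy":0,"dz":0,"rx":0,"ry":0,"rz":0},
])

```text
time_s: 18.65
position: [0.4301, -0.2423, 0.0454]
orientation: [1.0, 0.0, 0.0, 0.0]
wrist_force: [0.5, 0.2, 0.3]
gripper_width: -0.0001
grip_force: 0.0
```

send_rows([
  {"jaw":0,"dx":1,"dy":0,"dz":0,"rx":0,"ry":0,"rz":0},
  {"jaw":0,"dx":0,"dy":0,"dz":0,"rx":0,"ry":0,"rz":0},
])

```text
time_s: 18.82
position: [0.4311, -0.2423, 0.0453]
orientation: [1.0, 0.0, -0.0, -0.0]
wrist_force: [0.0, 0.6, -0.2]
gripper_width: 0.0
grip_force: 0.0
```

send_rows([
  {"jaw":0,"dx":0.7,"dy":0,"dz":0,"rx":0,"ry":0,"rz":0},
  {"jaw":0,"dx":0,"dy":0,"dz":0,"rx":0,"ry":0,"rz":0},
])

```text
time_s: 18.98
position: [0.4312, -0.2422, 0.0452]
orientation: [1.0, 0.0, -0.001, -0.0]
wrist_force: [-3.9, -0.6, 3.2]
gripper_width: -0.0004
grip_force: 2.2
```

send_rows([
  {"jaw":0,"dx":0.7,"dy":0,"dz":0,"rx":0,"ry":0,"rz":0},
  {"jaw":0,"dx":0,"dy":0,"dz":0,"rx":0,"ry":0,"rz":0},
])

```text
time_s: 19.15
position: [0.4313, -0.2421, 0.0452]
orientation: [1.0, 0.0, -0.001, -0.0]
wrist_force: [-8.6, -2.2, 5.6]
gripper_width: 0.0002
grip_force: 4.6
```

Firm on the fence (8.6 N). One last light nudge along the fence at the block's end makes sure it is on the stop.

send_rows([
  {"jaw":0,"dx":-8,"dy":0,"dz":0,"rx":0,"ry":0,"rz":0},
  {"jaw":0,"dx":0,"dy":0,"dz":-35,"rx":0,"ry":0,"rz":0},
  {"jaw":0,"dx":0,"dy":0,"dz":-35,"rx":0,"ry":0,"rz":0},
  {"jaw":0,"dx":20,"dy":-26,"dz":0,"rx":0,"ry":0,"rz":0},
  {"jaw":0,"dx":19,"dy":-26,"dz":0,"rx":0,"ry":0,"rz":0},
])

```text
time_s: 19.57
position: [0.4644, -0.1909, 0.1173]
orientation: [1.0, -0.001, 0.002, 0.001]
wrist_force: [0.7, 0.0, -1.0]
gripper_width: -0.0
grip_force: 0.0
```

send_rows([
  {"jaw":0,"dx":0,"dy":0,"dz":0,"rx":0,"ry":0,"rz":0},
  {"jaw":0,"dx":0,"dy":0,"dz":35,"rx":0,"ry":0,"rz":0},
  {"jaw":0,"dx":0,"dy":0,"dz":24,"rx":0,"ry":0,"rz":0},
  {"jaw":0,"dx":0,"dy":0,"dz":10,"rx":0,"ry":0,"rz":0},
  {"jaw":0,"dx":0,"dy":0,"dz":0,"rx":0,"ry":0,"rz":0},
])

```text
time_s: 19.98
position: [0.462, -0.1898, 0.0444]
orientation: [1.0, 0.0, -0.002, -0.001]
wrist_force: [-0.5, -0.3, -0.1]
gripper_width: 0.0
grip_force: 0.0
```

```bash
python3 -c "
from h import *
togo(.462,-.2,.043);blk()"
```

```text
t 19.98 pos [ 462.  -189.8   44.4] az 0.02 tz [-0.003  0.002 -1.   ] F [-0.5 -0.3 -0.1] w 0.0
tool shift mm [-0.  10.2  1.4]
blk [383, 295, 143, 84, 10057] [ 461.7 -241. ] [[480.2, -212.9], [480.2, -264.8], [443.3, -271.3], [443.2, -214.9]]
```

send_rows([
  {"jaw":0,"dx":0,"dy":5,"dz":0,"rx":0,"ry":0,"rz":0},
  {"jaw":0,"dx":0,"dy":3,"dz":0,"rx":0,"ry":0,"rz":0},
  {"jaw":0,"dx":0,"dy":0,"dz":0,"rx":0,"ry":0,"rz":0},
])

```text
time_s: 20.28
position: [0.4641, -0.1994, 0.0475]
orientation: [1.0, -0.0, 0.001, 0.001]
wrist_force: [-0.4, 0.2, -0.9]
gripper_width: 0.0
grip_force: 0.0
```

send_rows([
  {"jaw":0,"dx":0,"dy":0.7,"dz":0,"rx":0,"ry":0,"rz":0},
  {"jaw":0,"dx":0,"dy":0,"dz":0,"rx":0,"ry":0,"rz":0},
])

```text
time_s: 20.45
position: [0.4636, -0.1992, 0.0468]
orientation: [1.0, 0.0, 0.0, 0.0]
wrist_force: [-1.0, 0.1, 0.2]
gripper_width: 0.0001
grip_force: 0.0
```

send_rows([
  {"jaw":0,"dx":0,"dy":0.7,"dz":0,"rx":0,"ry":0,"rz":0},
  {"jaw":0,"dx":0,"dy":0,"dz":0,"rx":0,"ry":0,"rz":0},
])

```text
time_s: 20.62
position: [0.4634, -0.1997, 0.0464]
orientation: [1.0, 0.0, 0.0, 0.0]
wrist_force: [-0.7, 0.2, 0.2]
gripper_width: -0.0004
grip_force: 0.0
```

send_rows([
  {"jaw":0,"dx":0,"dy":0.8,"dz":0,"rx":0,"ry":0,"rz":0},
  {"jaw":0,"dx":0,"dy":0,"dz":0,"rx":0,"ry":0,"rz":0},
])

```text
time_s: 20.78
position: [0.4634, -0.2005, 0.0463]
orientation: [1.0, 0.0, 0.0, 0.0]
wrist_force: [0.5, -0.6, 0.1]
gripper_width: 0.0003
grip_force: 0.0
```

send_rows([
  {"jaw":0,"dx":0,"dy":0.7,"dz":0,"rx":0,"ry":0,"rz":0},
  {"jaw":0,"dx":0,"dy":0,"dz":0,"rx":0,"ry":0,"rz":0},
])

```text
time_s: 20.95
position: [0.4634, -0.2012, 0.0463]
orientation: [1.0, 0.0, -0.0, -0.0]
wrist_force: [0.6, 0.2, 1.1]
gripper_width: 0.0
grip_force: 0.1
```

send_rows([
  {"jaw":0,"dx":0,"dy":0.6,"dz":0,"rx":0,"ry":0,"rz":0},
  {"jaw":0,"dx":0,"dy":0,"dz":0,"rx":0,"ry":0,"rz":0},
])

```text
time_s: 21.12
position: [0.4633, -0.2014, 0.0462]
orientation: [1.0, 0.0, -0.0, -0.0]
wrist_force: [-0.1, 3.9, 0.7]
gripper_width: -0.0001
grip_force: 1.9
```

It makes contact at the same place (-0.2014), so the block is seated. I'll retract and look.

send_rows([
  {"jaw":0,"dx":0,"dy":-8,"dz":0,"rx":0,"ry":0,"rz":0},
  {"jaw":0,"dx":0,"dy":0,"dz":-38,"rx":0,"ry":0,"rz":0},
  {"jaw":0,"dx":0,"dy":0,"dz":-38,"rx":0,"ry":0,"rz":0},
  {"jaw":0,"dx":0,"dy":0,"dz":-38,"rx":0,"ry":0,"rz":0},
  {"jaw":0,"dx":-15,"dy":10,"dz":-30,"rx":0,"ry":0,"rz":0},
])

```text
time_s: 21.53
position: [0.45, -0.2029, 0.1931]
orientation: [1.0, 0.001, 0.001, 0.001]
wrist_force: [0.3, -1.0, 0.3]
gripper_width: -0.0001
grip_force: 0.0
```

send_rows([
  {"jaw":0,"dx":-25,"dy":10,"dz":0,"rx":0,"ry":0,"rz":0},
  {"jaw":0,"dx":-25,"dy":10,"dz":0,"rx":0,"ry":0,"rz":0},
  {"jaw":0,"dx":-15,"dy":0,"dz":0,"rx":0,"ry":0,"rz":0},
  {"jaw":0,"dx":0,"dy":0,"dz":0,"rx":0,"ry":0,"rz":0},
  {"jaw":0,"dx":0,"dy":0,"dz":0,"rx":0,"ry":0,"rz":0},
])

```text
time_s: 21.95
position: [0.3834, -0.2237, 0.1905]
orientation: [1.0, -0.0, 0.0, 0.0]
wrist_force: [1.2, -0.9, 0.4]
gripper_width: -0.0005
grip_force: 0.0
```

```bash
python3 -c "
from h import *
st();stop_fit();blk()
d=snap('wrist');s=snap('side','s9.png')
a=cv2.resize(d['img'][60:240,200:480],(560,360),interpolation=cv2.INTER_CUBIC);b=cv2.resize(s['img'][200:310,215:355],(240,360) if 0 else (458,360),interpolation=cv2.INTER_CUBIC)
o=np.vstack([cv2.resize(a,(466,300)),cv2.resize(b,(466,300))[:, :]]);cv2.imwrite('pics/f.png',o[:,:,::-1])
b=[cv2.imread('pics/'+f,0).astype(np.float32) for f in('side0.png','s9.png')]
for n,(r0,r1,c0,c1) in dict(carr=(253,266,302,318),box=(260,305,365,415),gauge=(246,295,218,252)).items():
  r=cv2.matchTemplate(b[1][r0-6:r1+6,c0-6:c1+6],b[0][r0:r1,c0:c1],cv2.TM_CCOEFF_NORMED);_,mx,_,l=cv2.minMaxLoc(r);print(n,round(mx,3),l[0]-6,l[1]-6)
"
```

```text
t 21.95 pos [ 383.4 -223.7  190.5] az -0.03 tz [ 0.001 -0.    -1.   ] F [ 1.2 -0.9  0.4] w -0.5
t 22.0 yellow n 219 min [249 284] max [273 308] mean [258.07 292.46]
blk [573, 0, 37, 21, 439] [ 523.  -392.2] [[528.5, -379.8], [528.5, -402.0], [517.6, -404.7], [517.6, -382.2]]
blk [308, 87, 75, 57, 4116] [ 460.5 -240.7] [[478.5, -215.9], [478.5, -264.7], [442.5, -266.6], [442.5, -215.5]]
blk [0, 203, 54, 76, 2309] [367.9   5.8] [[383.4, 31.1], [401.7, 2.1], [353.4, -20.1], [332.9, 10.1]]
carr 0.903 0 0
box 0.997 0 0
gauge 0.991 0 0
```

View pics/f.png

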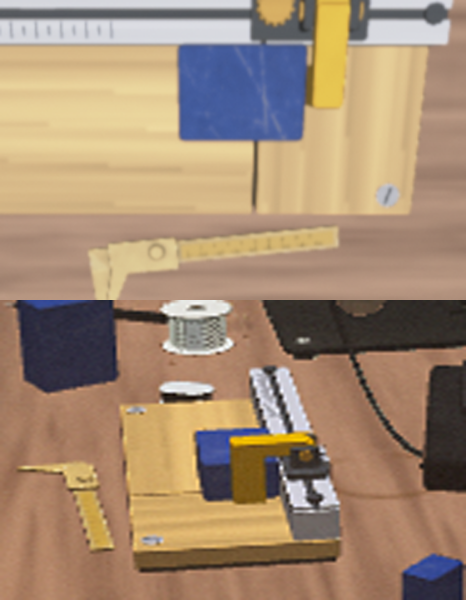

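The final picture shows the block flat against the fence at (242,92), with its end against the stop, which hangs down at (328,75). The carriage, gauge and ring box show no shift in the side image, and the gripper is well clear. I'm handing in.

```bash
python3 -c "
from plant import job
print(job.close_job())"
```

```text
the job is handed in; nothing more can be done
None
```

The job is handed in: the wax block lies on its broad side, flat against the fence with its end against the lowered stop, and the carriage, gauge and ring box show no shift in the side camera (the loupe looked untouched but was not measured).

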